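Pin the shaker's drive for transport

TASK

Secure the bench shaker for transport: pull the shutter on its cover plate fully open, take the service pin with the tall grip out of the pin stand, and put it down through the slot. The hole for it is out of sight in the drive carriage below, so feel along the slot with the tip until it drops in, push it home until its collar rests flat on the cover plate, and let go of it there. Leave the short flat-headed pin and everything else where they are.

Things in the scene. Friction and masses are not known exactly. Their poses are not given: they have to be found in the camera images.
- shaker: Drive base of a bench shaker, fixed to the table: white housing 180 x 150 mm in x and y with an aluminium cover plate whose top face lies 64 mm above the table. Origin: centre of its underside, on the table. Its x axis points away from the control panel (display and small round knob on the -x side), z up. Four round rubber mounts, 8 mm high, stand at the corners of the plate. Two rails 7.5 mm high run along x at y = +/-48 mm.
- slot (a point): Centre of the slot in the cover plate, at the level of the plate's top face (35 mm from the shaker's origin along its +x). The slot is 16 mm wide in the shaker's x and 52 mm long in the shaker's y; the plate is 6 mm thick. This point's axes are the shaker's. The hidden drive carriage lies beneath.
- carriage_face (a point): Point under the slot's centre on the upper face of the hidden carriage, a flat fixed steel block 30 mm below the plate's top. It has one vertical hole, 22 mm deep, rim bevelled 1 mm, 14 mm in the shaker's y and 18 mm in its x, on the slot's centre line. Its place along the slot is unknown: centre -16 to +16 mm in the shaker's y from this point. Elsewhere the face is plain.
- shutter (a joint): Steel shutter plate, 50 mm in the shaker's x, 90 mm in y, 4 mm thick, lying on the cover plate between the rails and covering the slot. Value in m: 0 closed (centred over the slot), 0.050 fully open; it slides toward the shaker's -x (to the control panel side) and stays where it is left; it takes about 2 N to slide. The slot is clear for the pin at 0.044 and over.
- shutter_tab (a point): Middle of the top of the grey tab on the shutter, 26 mm above the cover plate. The tab is a bar 14 mm thick in the shaker's x, 44 mm long in y, rising 22 mm above the shutter plate. It can be pinched across its 14 mm or pushed. Axes are the shaker's.
- pin_stand: Grey plastic block 50 x 130 x 58 mm (x, y, z), fixed, with two round holes 13 mm wide and 53 mm deep at y = +35 and -35 mm. One holds the lock pin, the other the short pin, either way round. Origin: centre of its underside.
- lock_pin: The pin to use, plain steel, loose, upright in the stand at the start with its collar on the stand's top, about 60 g. From the tip up along its z: shank 10 mm in diameter and 50 mm long (the last 4 mm tapering to 5 mm), a collar 24 mm in diameter from 50 to 55 mm, a cylindrical grip 18 mm in diameter from 55 to 95 mm. Origin: centre of the tip.
- pin_tip (a point): The centre of the lock pin's tip. When the pin is home, it lies 50 mm below the cover plate's top face.
- pin_grip (a point): Point on the lock pin's axis in its cylindrical grip, 80 mm above the tip, 30 mm above the collar's underside.
- short_pin: Another steel pin in the stand that is not to be used: shank 10 mm in diameter and 30 mm long, flat round head 30 mm in diameter and 14 mm high. Origin: centre of its tip.
- vial: Bystander: small vial with white cap, 22 mm wide, 44 mm high, standing. Origin: centre of its underside.
- dropper: Bystander: brown dropper bottle with black cap, 29 mm wide, 76 mm high, standing. Origin: centre of its underside.
- roll: Bystander: white roll of labels, 62 mm wide, 25 mm high, lying flat. Origin: centre of its underside.
- marker_pen: Bystander: white marker pen with black cap, 137 mm long, 14 mm thick, lying. Origin: centre of its underside.
- clock_timer: Bystander: round wind-up timer, 62 mm wide, 34 mm high. Origin: centre of its underside.

How it is judged:
By the outcome, as a careful person would: the job done as asked, in the order asked, and still so for the second after the job is handed in, with the robot touching nothing.
It also fails if it takes over 69 s, if anything falls off the work surface, if the arm or the gripper's body presses on something with over 40 N, if the wrist force passes 120 N, or if a joint passes its speed limit or range.

ROBOT

A 6-joint arm with a two-finger parallel gripper is mounted at the origin on a cart in front of the work surface, level with it; the furniture and walls round the work are solid. World frame = base frame: x ahead of the robot, y to its left, z up, the work surface at z = 0. Lengths are in m, angles in rad, forces in N, time in s.
With the tool pointing down it reaches from about 0.275 to 0.825 m from the base axis. Payload 5.2 kg.
Tool frame: the origin (TCP) lies where the fingers leave the gripper's body, on its centre line; the fingertips stand 84 mm ahead of it and the grasp point (between the pads) lies 65 mm ahead of it; z points along the fingers, y is the line along which they close (so a half turn about z gives the same grasp; the last joint's range is limited). The gripper opens to 93 mm and grips with 3 to 60 N. Pads are 15 mm wide; open, the fingers measure 128 mm over their backs; the gripper's body (75 mm by 188 mm) begins 65 mm behind the grasp point.
Start: joints at [0.949, 0.259, 1.535, -0, 1.348, -0.203], TCP at [0.224, 0.502, 0.303] pointing down, gripper open.
Joint ranges: [-3.14, 3.14], [-0.91, 2.08], [0.19, 2.58], [-1.22, 4.36], [0.22, 2.71], [-3.12, 3.12]. Speed limits (rad/s): [2.57, 2.57, 3.14, 3.14, 3.14, 3.14].

INTERFACE

Orientations are given as [roll, pitch, yaw] about the fixed x, y, z axes, in that order (R = Rz(yaw) Ry(pitch) Rx(roll)).
In Python, from station import bot gives the robot as it stands. The module is installed in compiled form; this text tells all that it offers.
- The arm moves only by the shell command python3 -m inch 'ROWS' [FORCE]. ROWS is JSON, a list of rows, each an object with "slide": the shift along the tool's x, y, z in mm, a list of three; "rotation": the turn, a rotation vector about the tool's x, y, z in rad, a list of three; "jaw": the finger opening in mm, from 0 to 93. In form: [{"slide": [x, y, z], "rotation": [wx, wy, wz], "jaw": jaw}, ...]. A call has exactly 5 rows; each row shifts and turns the commanded pose from where the row before left it, along the tool's axes as they then stand; what a row does not reach is not made up. A row lasts 1/12 s, in which the tool goes at most 41.7 mm and 7.16 degrees, less where a joint would pass 70% of its speed; a pose out of reach is approached as far as the arm can. A call is refused whole if a number of a shift passes 41.7 or a number of a turn 0.125, either way. A call with a gripper value outside its range is refused whole. The fingers move at their own pace and stop on an object; FORCE is the grip in N (left out, the last holds). Time passes only in rows, so rows that do not move let the fingers close, or fill a call up. It gives the time, the measured TCP pose, the force, the opening and the grip force at its end, in the units of the state.
- bot.get_obs(): the state, without advancing time (a new reading comes with each control period).
- bot.grab_frame(name): name is "side" or "top" or "wrist"; returns a dict with "img" (480x640x3 uint8, red, green, blue), "fx", "fy", "cx", "cy" (pixels), "rvec" (rotation vector, rad) and "tvec" (3), from world to camera coordinates, as OpenCV has them; the wrist camera has in their place "mount" (4x4, takes a point from camera to tool coordinates, whose origin is the TCP and whose axes are the flange's). Camera axes: x right, y down, z forward; pixel columns grow to the right and rows downward; lengths in m; the calibration is good to about 2 mm. The wrist camera is an equidistant fisheye: a pixel r from the principal point sees the ray r / f radians off the axis. A picture is of the moment at which its call begins: read the wrist's pose just before it. There is no depth.
- bot.hand_in(): hands the job in; it is judged then, once.
The state is a dict: "time": time; "qpos": joint angles; "qd": joint speeds; "tau": joint torques, N m; "ee_pos": TCP position; "ee_rot": TCP orientation; "wrist_force": force on the tool from outside, world axes, zero at the start; "moment": the same for the moment, N m; "opening": finger opening in m; "gripper_force": force on a finger pad.
Only numpy, scipy, OpenCV 4.12 (cv2) and the standard library are available. Lean on these libraries where they do the work, as an engineer would, in place of code of your own. Each camera call takes 0.05 s, during which the arm holds its last target. There are 200 camera calls.

## Working session

There is one attempt and no reset: what is moved stays moved. The work goes in short steps, Python scripts to look and compute and a shell command to move; the robot and the scene stay as the last step left them, time stands still between calls to the robot, and variables do not carry over. Pictures are saved under pics/ and viewed, at most 10 in all, crops included, and the job is handed in when it is done.

```bash
mkdir -p pics; cat > h.py <<'E'
import numpy as np, cv2
from station import bot
from scipy.spatial.transform import Rotation as R
def cam(n):
    o=bot.get_obs(); f=bot.grab_frame(n)
    return o,f
def ray(f,u,v,o=None):
    if 'mount' in f:
        d=np.array([(u-f['cx'])/f['fx'],(v-f['cy'])/f['fy']]);r=np.linalg.norm(d)
        c=np.array([*(d/r*np.sin(r) if r>0 else d),np.cos(r)])
        M=np.array(f['mount']);T=R.from_euler('xyz',o['ee_rot']).as_matrix()
        return T@M[:3,3]+o['ee_pos'], T@M[:3,:3]@c
    A=cv2.Rodrigues(np.array(f['rvec'],float))[0]
    return -A.T@np.array(f['tvec']).ravel(), A.T@np.array([(u-f['cx'])/f['fx'],(v-f['cy'])/f['fy'],1])
def onz(r,z): return r[0]+r[1]*(z-r[0][2])/r[1][2]
def tri(a,b):
    P=np.array([a[1],-b[1]]).T; s=np.linalg.lstsq(P,b[0]-a[0],rcond=None)[0]
    p=a[0]+a[1]*s[0];q=b[0]+b[1]*s[1]; return (p+q)/2,np.linalg.norm(p-q)
def proj(f,p,o=None):
    if 'mount' in f:
        M=np.array(f['mount']);T=R.from_euler('xyz',o['ee_rot']).as_matrix()
        c=M[:3,:3].T@(T.T@(np.array(p)-o['ee_pos'])-M[:3,3]); th=np.arctan2(np.hypot(c[0],c[1]),c[2]);k=th/np.hypot(c[0],c[1])
        return f['cx']+f['fx']*c[0]*k, f['cy']+f['fy']*c[1]*k
    A=cv2.Rodrigues(np.array(f['rvec'],float))[0];c=A@np.array(p)+np.array(f['tvec']).ravel()
    return f['cx']+f['fx']*c[0]/c[2], f['cy']+f['fy']*c[1]/c[2]
def save(n,img): cv2.imwrite('pics/'+n,img[:,:,::-1])
E
python3 - <<'E'
from h import *
import pickle
d={}
for n in('top','side','wrist'):
    d[n]=cam(n); save(n+'0.png',d[n][1]['img'])
pickle.dump(d,open('d0.pkl','wb'))
o=d['top'][0];print(o['ee_pos'],o['ee_rot'],o['time'],o['opening'],o['wrist_force'])
for n in d: print({k:v for k,v in d[n][1].items() if k!='img'})
E
```

```text
[0.22339849 0.50214775 0.30189874] [-3.13975305e+00 -3.51412727e-04  2.72283046e+00] 0.0 0.0928501700753051 [0.08110544 0.06862438 0.55605799]
{'fx': 478.8479176091559, 'fy': 478.8479176091559, 'cx': 320.9065025176663, 'cy': 239.07784005955486, 'rvec': array([ 2.12559154, -2.15119265,  0.21280154]), 'tvec': array([-0.06985138,  0.56093535,  0.89114731])}
{'fx': 609.6280289184638, 'fy': 609.6280289184638, 'cx': 322.29026750433496, 'cy': 240.78986373681562, 'rvec': array([ 0.05086916,  2.75012384, -1.48264238]), 'tvec': array([0.52986218, 0.08572677, 1.05321544])}
{'fx': 371.64829954431775, 'fy': 371.64829954431775, 'cx': 315.91450897820675, 'cy': 233.15938367574356, 'mount': array([[ 2.65139081e-04, -9.52952436e-01, -3.03119752e-01,
         8.42380368e-02],
       [ 9.99999919e-01,  3.44353096e-04, -2.07881742e-04,
         5.22902965e-04],
       [ 3.02481637e-04, -3.03119672e-01,  9.52952451e-01,
        -8.27793732e-02],
       [ 0.00000000e+00,  0.00000000e+00,  0.00000000e+00,
         1.00000000e+00]])}
```

View pics/top0.png

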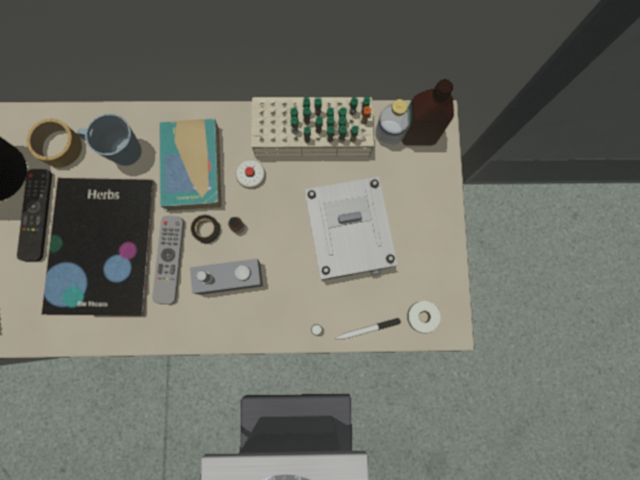

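View pics/side0.png

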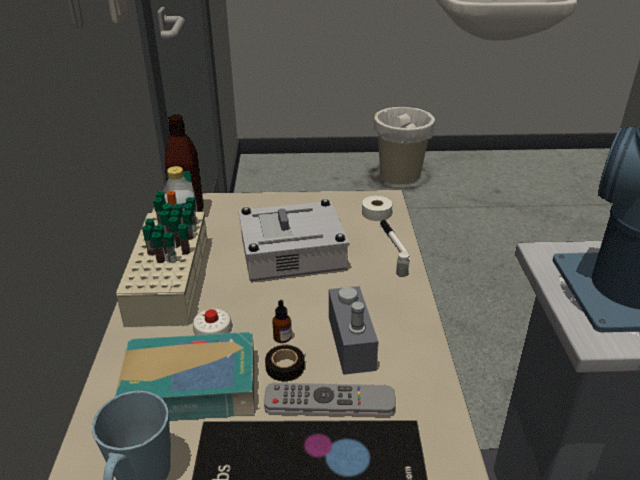

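The top view shows the shaker with mounts at (312,195), (375,184), (391,259), (326,270), and its tab at about (350,217). In the stand, the lock pin's grip is at about (203,276) and the short pin at (243,272). In the side view the tab's top is at about (283,211) and the lock pin's grip top at about (357,305).

```bash
python3 - <<'E'
from h import *
import pickle
d=pickle.load(open('d0.pkl','rb'))
T,S=d['top'][1],d['side'][1]
m=[onz(ray(T,*p),.072) for p in[(312,195),(375,184),(391,259),(326,270)]]
for p in m:print('mount',p.round(4))
ms=[(248,253),(340,238),(326,205),(252,210)]
for p in ms: print('side mount',onz(ray(S,*p),.07).round(4))
mm=np.mean(m,0);print('centre',mm, 'yaw',np.degrees(np.arctan2(*( (m[0]+m[1]-m[2]-m[3])[[1,0]]))))
print('tab',tri(ray(T,349.5,217),ray(S,283,211)),onz(ray(T,349.5,217),.09))
print('pin',tri(ray(T,203,276),ray(S,357,305)),onz(ray(T,203,276),.103))
print('short',tri(ray(T,243,272),ray(S,347,294)),onz(ray(T,243,272),.072))
a=cv2.resize(T['img'][170:310,180:420],None,fx=3,fy=3,interpolation=2);b=cv2.resize(S['img'][190:380,230:390],None,fx=3,fy=3,interpolation=2)[:560]
save('c.png',np.hstack([a[:420],]))
save('c2.png',b)
E
```

```text
mount [ 0.6438 -0.0599  0.072 ]
mount [ 0.6651 -0.184   0.072 ]
mount [ 0.5162 -0.2096  0.072 ]
mount [ 0.4965 -0.0849  0.072 ]
side mount [ 0.6539 -0.0368  0.07  ]
side mount [ 0.4964 -0.0771  0.07  ]
side mount [ 0.516 -0.193  0.07 ]
side mount [ 0.6557 -0.1795  0.07  ]
centre [ 0.58039359 -0.13459708  0.072     ] yaw 9.708927353434083
tab (array([ 0.59485604, -0.13027481,  0.09527119]), np.float64(0.0018961612788373071)) [ 0.59508109 -0.13061124  0.09      ]
pin (array([0.48551284, 0.14130577, 0.0981935 ]), np.float64(0.0009151598559299391)) [0.48456325 0.14029687 0.103     ]
short (array([0.49497373, 0.07324588, 0.0646913 ]), np.float64(0.0005982774531868235)) [0.49446274 0.0721726  0.072     ]
```

View pics/c.png

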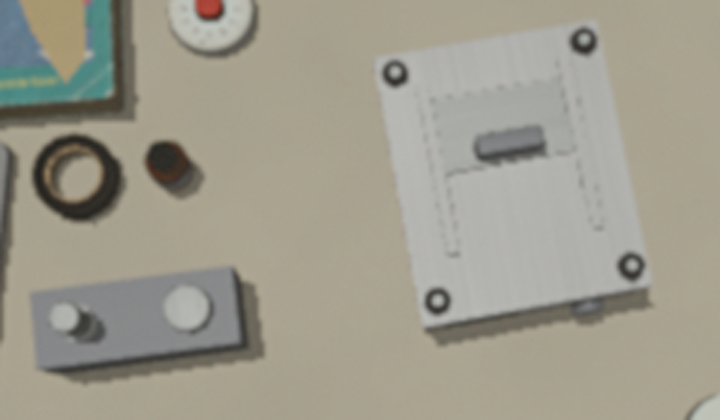

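View pics/c2.png

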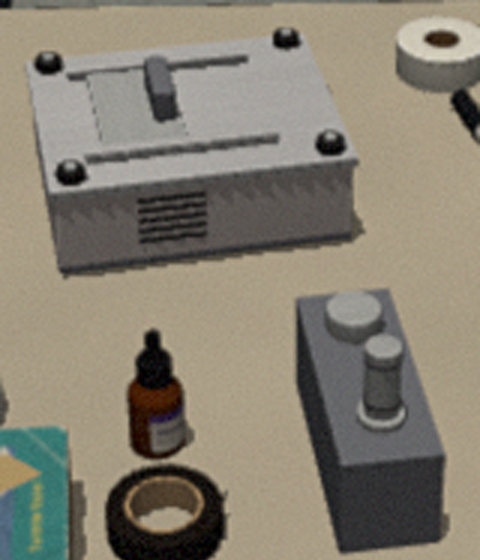

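The crops confirm the layout. The shaker's centre is about (0.580, -0.135) with yaw 9.7°. The tab is 15 mm along its +x, with its top measured at z 0.095 against 0.090 expected. The lock pin is at (0.485, 0.141), with its top at 0.098 against 0.103 expected. I'll turn the tool to the shaker's axes, close the fingers and go above the far side of the tab.

```bash
python3 -m inch '[{"slide":[0,0,0],"rotation":[0,0,-0.118],"jaw":0},{"slide":[0,0,0],"rotation":[0,0,-0.118],"jaw":0},{"slide":[0,0,0],"rotation":[0,0,-0.118],"jaw":0},{"slide":[0,0,0],"rotation":[0,0,-0.118],"jaw":0},{"slide":[0,0,0],"rotation":[0,0,-0.116],"jaw":0}]' 10
for i in 1 2 3 4; do python3 -m inch '[{"slide":[-14,-34.3,0],"rotation":[0,0,0],"jaw":0},{"slide":[-14,-34.3,0],"rotation":[0,0,0],"jaw":0},{"slide":[-14,-34.3,0],"rotation":[0,0,0],"jaw":0},{"slide":[-14,-34.3,0],"rotation":[0,0,0],"jaw":0},{"slide":[-14,-34.3,0],"rotation":[0,0,0],"jaw":0}]'; done
python3 -m inch '[{"slide":[0,0,20],"rotation":[0,0,0],"jaw":0},{"slide":[0,0,20],"rotation":[0,0,0],"jaw":0},{"slide":[0,0,10],"rotation":[0,0,0],"jaw":0},{"slide":[0,0,0],"rotation":[0,0,0],"jaw":0},{"slide":[0,0,0],"rotation":[0,0,0],"jaw":0}]'
python3 - <<'E'
from h import *
import pickle
o,f=cam('wrist');save('w1.png',f['img']);pickle.dump((o,f),open('w1.pkl','wb'))
C=np.array([.5804,-.1346]);a=np.radians(9.7);M=np.array([[np.cos(a),-np.sin(a)],[np.sin(a),np.cos(a)]])
print(o['ee_pos'],np.degrees(o['ee_rot']),o['time'],'shaker frame',M.T@(o['ee_pos'][:2]-C))
for n,p,z in[('tab',(.015,0),.09)]+[('m',(s*.075,t*.063),.072) for s in(-1,1) for t in(-1,1)]: print(n,proj(f,[*(C+M@p),z],o))
E
```

```text
time: 0.57
ee_pos: [0.2235, 0.5023, 0.3024]
ee_rot: [-3.141, -0.001, -2.967]
wrist_force: [-0.3, 0.6, 0.7]
opening: 0.0645
gripper_force: 0.0
time: 0.98
ee_pos: [0.3218, 0.3437, 0.3025]
ee_rot: [-3.141, -0.0, -2.972]
wrist_force: [-0.4, 0.3, -0.4]
opening: 0.0311
gripper_force: 0.0
time: 1.4
ee_pos: [0.4198, 0.1862, 0.3027]
ee_rot: [3.142, -0.0, -2.972]
wrist_force: [0.3, -0.2, -0.7]
opening: 0.0012
gripper_force: 0.0
time: 1.82
ee_pos: [0.5178, 0.0289, 0.3026]
ee_rot: [3.141, -0.0, -2.973]
wrist_force: [-0.1, 0.3, -0.1]
opening: 0.0004
gripper_force: 0.0
time: 2.23
ee_pos: [0.6157, -0.1283, 0.3023]
ee_rot: [3.141, -0.001, -2.973]
wrist_force: [1.0, 1.2, -0.3]
opening: 0.0007
gripper_force: 0.0
time: 2.65
ee_pos: [0.6148, -0.1261, 0.2524]
ee_rot: [3.141, -0.001, -2.972]
wrist_force: [0.3, -0.4, 0.7]
opening: 0.0006
gripper_force: 0.0
[ 0.61482769 -0.12614596  0.2523706 ] [ 1.79949338e+02 -8.02976303e-02 -1.70282806e+02] 2.65 shaker frame [0.03535991 0.00253247]
tab (np.float64(312.04085415971525), np.float64(213.58279461228008))
m (np.float64(223.0910761756395), np.float64(85.1417575401926))
m (np.float64(401.6250352910719), np.float64(84.79654901592252))
m (np.float64(233.11426153612948), np.float64(281.58264604722046))
m (np.float64(392.124990089755), np.float64(281.7550682205134))
```

View pics/w1.png

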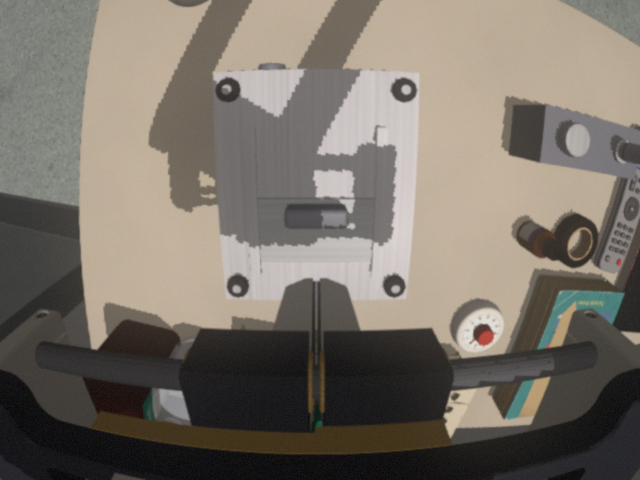

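The wrist view shows mounts at (228,90), (403,90), (238,286), (394,286) and the tab's top at about (316,216), with the fingers just beyond the tab.

```bash
python3 - <<'E'
from h import *
import pickle
o,f=pickle.load(open('w1.pkl','rb'))
m=np.array([onz(ray(f,*p,o),.070) for p in[(228,90),(403,90),(238,286),(394,286)]])
print(m.round(4),m.mean(0), [np.linalg.norm(m[i]-m[j]) for i,j in((0,1),(2,3),(0,2),(1,3))])
v=m[2]+m[3]-m[0]-m[1];print(np.degrees(np.arctan2(v[1],v[0])))
print('tab',onz(ray(f,316,215,o),.09))
import pickle
T=pickle.load(open('d0.pkl','rb'))['top'][1]
print(tri(ray(f,316,215,o),ray(T,350,216.7)))
E
```

```text
[[ 0.5201 -0.2057  0.07  ]
 [ 0.4991 -0.083   0.07  ]
 [ 0.6691 -0.1801  0.07  ]
 [ 0.648  -0.0568  0.07  ]] [ 0.58407768 -0.131401    0.07      ] [np.float64(0.12441805339668568), np.float64(0.1251017632687514), np.float64(0.15119404862394248), np.float64(0.1511977911159367)]
9.874886695978857
tab [ 0.59571504 -0.12924434  0.09      ]
(array([ 0.59157521, -0.13006433,  0.1069092 ]), np.float64(0.0004915468358455135))
```

```bash
python3 -m inch '[{"slide":[-3,0,30],"rotation":[0,0,0],"jaw":0},{"slide":[0,0,30],"rotation":[0,0,0],"jaw":0},{"slide":[0,0,25],"rotation":[0,0,0],"jaw":0},{"slide":[0,0,11],"rotation":[0,0,0],"jaw":0},{"slide":[0,0,0],"rotation":[0,0,0],"jaw":0}]' 10
for i in 1 2 3 ; do python3 -m inch '[{"slide":[4,0,0],"rotation":[0,0,0],"jaw":0},{"slide":[4,0,0],"rotation":[0,0,0],"jaw":0},{"slide":[4,0,0],"rotation":[0,0,0],"jaw":0},{"slide":[4,0,0],"rotation":[0,0,0],"jaw":0},{"slide":[0,0,0],"rotation":[0,0,0],"jaw":0}]'; done
```

```text
time: 3.12
ee_pos: [0.6172, -0.1253, 0.1551]
ee_rot: [3.14, -0.003, -2.972]
wrist_force: [-1.3, 1.3, -0.4]
opening: 0.0003
gripper_force: 0.0
time: 3.53
ee_pos: [0.6024, -0.1292, 0.1585]
ee_rot: [-3.14, 0.002, -2.973]
wrist_force: [0.8, -0.3, 1.1]
opening: 0.0003
gripper_force: 0.5
time: 3.95
ee_pos: [0.5856, -0.1316, 0.1567]
ee_rot: [3.141, -0.001, -2.973]
wrist_force: [0.7, 0.4, 0.7]
opening: 0.0004
gripper_force: 0.2
time: 4.37
ee_pos: [0.5698, -0.1342, 0.1566]
ee_rot: [3.141, -0.001, -2.973]
wrist_force: [-0.1, -0.8, 0.4]
opening: 0.0005
gripper_force: 0.0
```

```bash
for i in 1 2 3 ; do python3 -m inch '[{"slide":[2,0,0],"rotation":[0,0,0],"jaw":0},{"slide":[1,0,0],"rotation":[0,0,0],"jaw":0},{"slide":[1,0,0],"rotation":[0,0,0],"jaw":0},{"slide":[0,0,0],"rotation":[0,0,0],"jaw":0},{"slide":[0,0,0],"rotation":[0,0,0],"jaw":0}]'|egrep 'pos|wrist'; done
```

```text
ee_pos: [0.5691, -0.1343, 0.1566]
wrist_force: [10.4, 3.0, -6.3]
ee_pos: [0.5684, -0.1344, 0.1568]
wrist_force: [22.6, 6.8, -14.3]
ee_pos: [0.5676, -0.1345, 0.1569]
wrist_force: [35.3, 8.5, -22.5]
```

The force rises against a stop. I'll back off, lift and check the shutter.

```bash
python3 -m inch '[{"slide":[-12,0,0],"rotation":[0,0,0],"jaw":0},{"slide":[-10,0,0],"rotation":[0,0,0],"jaw":0},{"slide":[-10,0,-25],"rotation":[0,0,0],"jaw":0},{"slide":[-10,0,-35],"rotation":[0,0,0],"jaw":50},{"slide":[-10,0,-36],"rotation":[0,0,0],"jaw":50}]'
python3 -m inch '[{"slide":[0,0,0],"rotation":[0,0,0],"jaw":50},{"slide":[0,0,0],"rotation":[0,0,0],"jaw":50},{"slide":[0,0,0],"rotation":[0,0,0],"jaw":50},{"slide":[0,0,0],"rotation":[0,0,0],"jaw":50},{"slide":[0,0,0],"rotation":[0,0,0],"jaw":50}]'
python3 - <<'E'
from h import *
import pickle
o,f=cam('wrist');t=cam('top')[1]
pickle.dump((o,f,t),open('w2.pkl','wb'))
a=cv2.resize(f['img'][60:360,190:450],None,fx=1.7,fy=1.7); b=cv2.resize(t['img'][170:290,290:410],None,fx=2.9,fy=2.9)
b=cv2.copyMakeBorder(b,0,a.shape[0]-b.shape[0],0,0,0)
save('w2.png',np.hstack([a,b]));print(o['ee_pos'],a.shape,b.shape)
E
```

```text
time: 6.03
ee_pos: [0.6091, -0.127, 0.252]
ee_rot: [3.139, -0.006, -2.973]
wrist_force: [1.0, -0.4, 0.6]
opening: 0.0093
gripper_force: 0.0
time: 6.45
ee_pos: [0.6091, -0.1273, 0.2509]
ee_rot: [3.14, -0.003, -2.973]
wrist_force: [-0.6, -0.8, 0.2]
opening: 0.0424
gripper_force: 0.0
[ 0.60907039 -0.12725237  0.25092281] (510, 442, 3) (510, 348, 3)
```

View pics/w2.png

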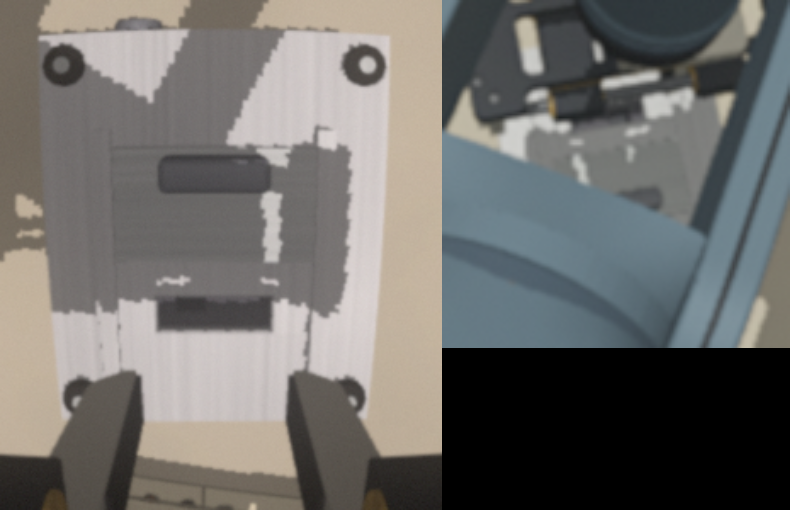

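The shutter is open: the slot (crop 158–271, 298–331, so centre pixel about (316,245)) is clear, with an 18 mm gap to the shutter's edge against 17 mm expected. Next I go above the lock pin.

```bash
python3 -m inch '[{"slide":[9.7,35.6,-4],"rotation":[0,0,0],"jaw":50},{"slide":[9.7,35.6,-4],"rotation":[0,0,0],"jaw":50},{"slide":[9.7,35.6,0],"rotation":[0,0,0],"jaw":50},{"slide":[9.7,35.6,0],"rotation":[0,0,0],"jaw":50},{"slide":[9.7,35.6,0],"rotation":[0,0,0],"jaw":50}]'|grep time
python3 -m inch '[{"slide":[9.7,35.6,0],"rotation":[0,0,0],"jaw":50},{"slide":[9.7,35.6,0],"rotation":[0,0,0],"jaw":50},{"slide":[9.4,35.8,0],"rotation":[0,0,0],"jaw":50},{"slide":[0,0,0],"rotation":[0,0,0],"jaw":50},{"slide":[0,0,0],"rotation":[0,0,0],"jaw":50}]'
python3 - <<'E'
from h import *
import pickle
o,f,t=pickle.load(open('w2.pkl','rb'))
for n,p in dict(c=(214.5,314.5),l=(158,314),r=(271,314),n=(214,298),fa=(214,331)).items(): print('slot',n,onz(ray(f,190+p[0]/1.7,60+p[1]/1.7,o),.064).round(4))
o,f=cam('wrist')
pickle.dump((o,f),open('w3.pkl','wb'))
print(o['ee_pos'],'pin top exp',proj(f,[.4855,.1413,.103],o))
save('w3.png',f['img'])
E
```

```text
time: 6.97
time: 7.38
ee_pos: [0.4849, 0.1421, 0.2605]
ee_rot: [-3.142, -0.001, -2.969]
wrist_force: [0.2, -1.5, -0.7]
opening: 0.0503
gripper_force: 0.0
slot c [ 0.6194 -0.125   0.064 ]
slot l [ 0.6235 -0.1503  0.064 ]
slot r [ 0.6149 -0.0997  0.064 ]
slot n [ 0.6117 -0.1265  0.064 ]
slot fa [ 0.6273 -0.1238  0.064 ]
[0.48489716 0.1420524  0.26053006] pin top exp (np.float64(314.7278465027504), np.float64(244.6367618662571))
```

View pics/w3.png

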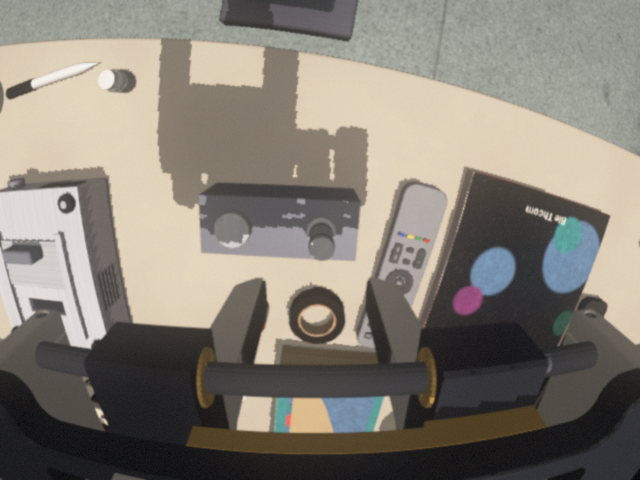

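The wrist view shows the lock pin's grip top at about (321,245) and the short pin's head at (232,231).

```bash
python3 - <<'E'
from h import *
import pickle
o,f=pickle.load(open('w3.pkl','rb'))
T=pickle.load(open('d0.pkl','rb'))['top'][1]
g=cv2.cvtColor(f['img'],cv2.COLOR_RGB2GRAY)[210:270,295:350]
c=cv2.HoughCircles(cv2.GaussianBlur(cv2.resize(g,None,fx=4,fy=4),(0,0),2),cv2.HOUGH_GRADIENT,1,30,param1=60,param2=15,minRadius=35,maxRadius=65)
print(None if c is None else [(295+a/4,210+b/4,r/4) for a,b,r in c[0][:4]])
p=onz(ray(f,321,245,o),.103); print(p, tri(ray(f,321,245,o),ray(T,202,276)))
Rm=R.from_euler('xyz',o['ee_rot']).as_matrix()
print('tool-axis shift mm',Rm.T@(p-o['ee_pos'])*1000)
E
```

```text
[(np.float32(321.375), np.float32(244.375), np.float32(16.1))]
[0.48501855 0.14558157 0.103     ] (array([0.48598016, 0.14469384, 0.09753986]), np.float64(0.0030814222380171567))
tool-axis shift mm [ -0.8355879    3.46066778 157.52940937]
```

```bash
python3 -m inch '[{"slide":[-1,3.3,25],"rotation":[0,0,0],"jaw":50},{"slide":[0,0,25],"rotation":[0,0,0],"jaw":50},{"slide":[0,0,25],"rotation":[0,0,0],"jaw":50},{"slide":[0,0,22],"rotation":[0,0,0],"jaw":50},{"slide":[0,0,10],"rotation":[0,0,0],"jaw":50}]' 20
python3 -m inch '[{"slide":[0,0,0],"rotation":[0,0,0],"jaw":50},{"slide":[0,0,0],"rotation":[0,0,0],"jaw":0},{"slide":[0,0,0],"rotation":[0,0,0],"jaw":0},{"slide":[0,0,0],"rotation":[0,0,0],"jaw":0},{"slide":[0,0,0],"rotation":[0,0,0],"jaw":0}]'
python3 -m inch '[{"slide":[0,0,0],"rotation":[0,0,0],"jaw":0},{"slide":[0,0,0],"rotation":[0,0,0],"jaw":0},{"slide":[0,0,0],"rotation":[0,0,0],"jaw":0},{"slide":[0,0,0],"rotation":[0,0,0],"jaw":0},{"slide":[0,0,0],"rotation":[0,0,0],"jaw":0}]' 45
```

```text
time: 7.85
ee_pos: [0.4857, 0.1422, 0.1508]
ee_rot: [3.142, -0.005, -2.975]
wrist_force: [-0.4, -0.0, -0.3]
opening: 0.0501
gripper_force: 0.0
time: 8.27
ee_pos: [0.4873, 0.1439, 0.155]
ee_rot: [-3.141, 0.003, -2.972]
wrist_force: [-1.1, 0.1, 0.1]
opening: 0.028
gripper_force: 0.0
time: 8.68
ee_pos: [0.4868, 0.1443, 0.1545]
ee_rot: [3.141, 0.001, -2.972]
wrist_force: [-1.1, 1.6, 6.0]
opening: 0.017
gripper_force: 45.0
```

```bash
python3 -m inch '[{"slide":[0,0,-15],"rotation":[0,0,0],"jaw":0},{"slide":[0,0,-30],"rotation":[0,0,0],"jaw":0},{"slide":[0,0,-35],"rotation":[0,0,0],"jaw":0},{"slide":[0,0,-35],"rotation":[0,0,0],"jaw":0},{"slide":[0,0,-30],"rotation":[0,0,0],"jaw":0}]' 
python3 -m inch '[{"slide":[-10.7,-36,0],"rotation":[0,0,0],"jaw":0},{"slide":[-10.7,-36,0],"rotation":[0,0,0],"jaw":0},{"slide":[-10.7,-36,0],"rotation":[0,0,0],"jaw":0},{"slide":[-10.7,-36,0],"rotation":[0,0,0],"jaw":0},{"slide":[-10.7,-36,0],"rotation":[0,0,0],"jaw":0}]' |grep pos
python3 -m inch '[{"slide":[-10.7,-36,0],"rotation":[0,0,0],"jaw":0},{"slide":[-10.7,-36,0],"rotation":[0,0,0],"jaw":0},{"slide":[-10.6,-35.7,0],"rotation":[0,0,0],"jaw":0},{"slide":[0,0,25],"rotation":[0,0,0],"jaw":0},{"slide":[0,0,25],"rotation":[0,0,0],"jaw":0}]' |grep pos
python3 -m inch '[{"slide":[0,0,15],"rotation":[0,0,0],"jaw":0},{"slide":[0,0,10],"rotation":[0,0,0],"jaw":0},{"slide":[0,0,0],"rotation":[0,0,0],"jaw":0},{"slide":[0,0,0],"rotation":[0,0,0],"jaw":0},{"slide":[0,0,0],"rotation":[0,0,0],"jaw":0}]'
python3 - <<'E'
from h import *
import pickle
o,f=cam('wrist');s=cam('side')[1]
pickle.dump((o,f,s),open('w4.pkl','wb'))
a=cv2.resize(f['img'][150:350,210:430],None,fx=2,fy=2)
b=cv2.resize(s['img'][150:310,200:380],None,fx=2.2,fy=2.2)[:400]
b=cv2.copyMakeBorder(b,0,a.shape[0]-b.shape[0],0,0,0)
save('w4.png',np.hstack([a,b])[:, :800]); print(o['ee_pos'],a.shape,b.shape)
E
```

```text
time: 9.1
ee_pos: [0.4863, 0.1438, 0.3008]
ee_rot: [-3.141, 0.001, -2.972]
wrist_force: [1.3, 0.4, -0.3]
opening: 0.0175
gripper_force: 45.0
ee_pos: [0.5698, -0.0261, 0.2986]
ee_pos: [0.6205, -0.1284, 0.2488]
time: 10.35
ee_pos: [0.6198, -0.1253, 0.225]
ee_rot: [-3.14, 0.002, -2.972]
wrist_force: [0.7, -0.1, -0.8]
opening: 0.0176
gripper_force: 45.0
[ 0.61980862 -0.12528698  0.22504907] (400, 440, 3) (400, 396, 3)
```

View pics/w4.png

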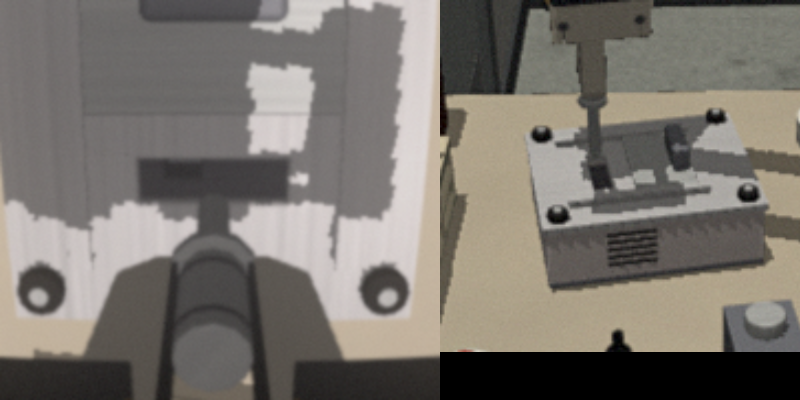

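The wrist crop shows the slot at x 138–289, y 158–203, the grip's top circle at about (212,353), and the pin hanging straight. The side view shows the pin upright just above the slot.

```bash
python3 - <<'E'
from h import *
import pickle
o,f,s=pickle.load(open('w4.pkl','rb'))
px=lambda a,b:(210+a/2,150+b/2)
C=onz(ray(f,*px(213.5,180.5),o),.064);print('slot',C)
for k in(138,289):print(onz(ray(f,*px(k,180),o),.064))
ztip=o['ee_pos'][2]-.1465
top=onz(ray(f,*px(212,353),o),ztip+.095);print('pin top',top,'tip z',ztip)
Rm=R.from_euler('xyz',o['ee_rot']).as_matrix()
print('slot in tool',Rm.T@(C-o['ee_pos'])*1e3,'top in tool',Rm.T@(top-o['ee_pos'])*1e3)
for tx in(-2,0,2):
  p=Rm@np.array([tx,0,146.5])/1e3+o['ee_pos'];u=proj(f,p,o);print(tx,'tip crop',(u[0]-210)*2,(u[1]-150)*2)
print([ (np.array(proj(s,p))-[200,150])*2.2+[440,0] for p in (C,Rm@np.array([0,0,146.5])/1e3+o['ee_pos'])])
E
```

```text
slot [ 0.61862683 -0.12511899  0.064     ]
[ 0.62291078 -0.15099971  0.064     ]
[ 0.61401583 -0.09929125  0.064     ]
pin top [ 0.61981458 -0.12529343  0.17354907] tip z 0.0785490672221199
slot in tool [  1.4093663    0.5526363  161.04637587] top in tool [ 0.08247727  0.05262747 51.49990782]
-2 tip crop 211.888444689641 204.47792780423043
0 tip crop 211.8902281859581 198.77860261864134
2 tip crop 211.89201894557357 193.0470518392645
[array([596.0663664 , 170.96455625]), array([593.45903748, 155.72462572])]
```

```bash
python3 -m inch '[{"slide":[1,-8,0],"rotation":[0,0,0],"jaw":0},{"slide":[0,-7.5,0],"rotation":[0,0,0],"jaw":0},{"slide":[0,0,8],"rotation":[0,0,0],"jaw":0},{"slide":[0,0,7],"rotation":[0,0,0],"jaw":0},{"slide":[0,0,0],"rotation":[0,0,0],"jaw":0}]' 
python3 -m inch '[{"slide":[0,0,8],"rotation":[0,0,0],"jaw":0},{"slide":[0,0,8],"rotation":[0,0,0],"jaw":0},{"slide":[0,0,8],"rotation":[0,0,0],"jaw":0},{"slide":[0,0,0],"rotation":[0,0,0],"jaw":0},{"slide":[0,0,0],"rotation":[0,0,0],"jaw":0}]'
```

```text
time: 10.87
ee_pos: [0.6198, -0.1407, 0.2065]
ee_rot: [3.14, -0.003, -2.973]
wrist_force: [-0.5, 0.4, -1.1]
opening: 0.0173
gripper_force: 45.0
time: 11.28
ee_pos: [0.6204, -0.1404, 0.1838]
ee_rot: [3.141, -0.002, -2.972]
wrist_force: [-0.5, -0.6, 0.0]
opening: 0.017
gripper_force: 45.0
```

```bash
for i in 1 2 3; do python3 -m inch '[{"slide":[0,0,1],"rotation":[0,0,0],"jaw":0},{"slide":[0,0,0.5],"rotation":[0,0,0],"jaw":0},{"slide":[0,0,0],"rotation":[0,0,0],"jaw":0},{"slide":[0,0,0],"rotation":[0,0,0],"jaw":0},{"slide":[0,0,0],"rotation":[0,0,0],"jaw":0}]'|egrep 'pos|wrist'; done
```

```text
ee_pos: [0.621, -0.1407, 0.1836]
wrist_force: [0.4, 0.2, -1.4]
ee_pos: [0.6208, -0.1407, 0.1818]
wrist_force: [0.0, 0.4, -0.2]
ee_pos: [0.6208, -0.1407, 0.1802]
wrist_force: [-0.0, 0.3, 0.2]
```

```bash
for i in 1 2; do python3 -m inch '[{"slide":[0,0,1],"rotation":[0,0,0],"jaw":0},{"slide":[0,0,0.5],"rotation":[0,0,0],"jaw":0},{"slide":[0,0,0],"rotation":[0,0,0],"jaw":0},{"slide":[0,0,0],"rotation":[0,0,0],"jaw":0},{"slide":[0,0,0],"rotation":[0,0,0],"jaw":0}]'|egrep 'pos|wrist'; done
```

```text
ee_pos: [0.6209, -0.1407, 0.1788]
wrist_force: [0.3, -0.6, 0.1]
ee_pos: [0.6208, -0.1406, 0.1772]
wrist_force: [-0.2, 0.0, -1.2]
```

```bash
for i in 1 2 3; do python3 -m inch '[{"slide":[0,0,1],"rotation":[0,0,0],"jaw":0},{"slide":[0,0,1],"rotation":[0,0,0],"jaw":0},{"slide":[0,0,0],"rotation":[0,0,0],"jaw":0},{"slide":[0,0,0],"rotation":[0,0,0],"jaw":0},{"slide":[0,0,0],"rotation":[0,0,0],"jaw":0}]'|egrep 'pos|wrist'; done
```

```text
ee_pos: [0.6209, -0.1404, 0.1754]
wrist_force: [-0.0, 2.5, 2.6]
ee_pos: [0.6207, -0.1402, 0.1727]
wrist_force: [0.3, 5.3, -0.9]
ee_pos: [0.6205, -0.1402, 0.1709]
wrist_force: [-0.1, 5.0, 1.3]
```

No face contact: the tip has dropped past the face level (z about 0.0245), with 5 N from the -y wall. It's in the hole near the slot's -y end, so I'll ease it +y and push down.

```bash
python3 -m inch '[{"slide":[0,1,0],"rotation":[0,0,0],"jaw":0},{"slide":[0,1,0],"rotation":[0,0,0],"jaw":0},{"slide":[0,0,1],"rotation":[0,0,0],"jaw":0},{"slide":[0,0,1],"rotation":[0,0,0],"jaw":0},{"slide":[0,0,0],"rotation":[0,0,0],"jaw":0}]'|egrep 'pos|wrist'
for i in 1 2; do python3 -m inch '[{"slide":[0,0,1],"rotation":[0,0,0],"jaw":0},{"slide":[0,0,1],"rotation":[0,0,0],"jaw":0},{"slide":[0,0,1],"rotation":[0,0,0],"jaw":0},{"slide":[0,0,0],"rotation":[0,0,0],"jaw":0},{"slide":[0,0,0],"rotation":[0,0,0],"jaw":0}]'|egrep 'pos|wrist'; done
```

```text
ee_pos: [0.6205, -0.1393, 0.169]
wrist_force: [-0.5, 0.4, -0.3]
ee_pos: [0.6204, -0.1388, 0.1661]
wrist_force: [-0.3, -0.6, -0.2]
ee_pos: [0.6204, -0.1387, 0.1631]
wrist_force: [-0.4, -0.1, -0.7]
```

```bash
for i in 1 2 3 4; do python3 -m inch '[{"slide":[0,0,1],"rotation":[0,0,0],"jaw":0},{"slide":[0,0,0.5],"rotation":[0,0,0],"jaw":0},{"slide":[0,0,0],"rotation":[0,0,0],"jaw":0},{"slide":[0,0,0],"rotation":[0,0,0],"jaw":0},{"slide":[0,0,0],"rotation":[0,0,0],"jaw":0}]'|egrep 'pos|wrist'; done
```

```text
ee_pos: [0.6205, -0.1388, 0.1618]
wrist_force: [0.6, -0.0, -0.2]
ee_pos: [0.6206, -0.1388, 0.1605]
wrist_force: [0.2, 0.4, 3.2]
ee_pos: [0.6206, -0.1387, 0.1604]
wrist_force: [-4.0, 2.2, 10.7]
ee_pos: [0.6206, -0.1387, 0.1604]
wrist_force: [-6.7, 2.9, 18.7]
```

It seated at TCP z 0.1604, as predicted (0.1605), and the force is rising. I'll ease off, release and lift.

```bash
python3 -m inch '[{"slide":[0,0,-1.5],"rotation":[0,0,0],"jaw":0},{"slide":[0,0,-1],"rotation":[0,0,0],"jaw":0},{"slide":[0,0,0],"rotation":[0,0,0],"jaw":35},{"slide":[0,0,0],"rotation":[0,0,0],"jaw":35},{"slide":[0,0,0],"rotation":[0,0,0],"jaw":35}]' 10
python3 -m inch '[{"slide":[0,0,0],"rotation":[0,0,0],"jaw":35},{"slide":[0,0,0],"rotation":[0,0,0],"jaw":35},{"slide":[0,0,-10],"rotation":[0,0,0],"jaw":35},{"slide":[0,0,-20],"rotation":[0,0,0],"jaw":35},{"slide":[0,0,-35],"rotation":[0,0,0],"jaw":35}]'
python3 -m inch '[{"slide":[0,0,-35],"rotation":[0,0,0],"jaw":35},{"slide":[0,0,-10],"rotation":[0,0,0],"jaw":35},{"slide":[0,0,0],"rotation":[0,0,0],"jaw":35},{"slide":[0,0,0],"rotation":[0,0,0],"jaw":35},{"slide":[0,0,0],"rotation":[0,0,0],"jaw":35}]'
python3 - <<'E'
from h import *
o,f=cam('wrist');s=cam('side')[1]
a=cv2.resize(f['img'][100:300,210:430],None,fx=1.9,fy=1.9);b=cv2.resize(s['img'][170:360,220:400],None,fx=2,fy=2)
save('w5.png',np.hstack([a,b]))
E
```

```text
time: 17.95
ee_pos: [0.6203, -0.1387, 0.1591]
ee_rot: [3.141, -0.001, -2.972]
wrist_force: [-0.6, -0.1, 0.3]
opening: 0.0326
gripper_force: 0.0
time: 18.37
ee_pos: [0.6187, -0.1381, 0.2221]
ee_rot: [3.137, -0.007, -2.972]
wrist_force: [1.3, -0.2, -0.4]
opening: 0.0352
gripper_force: 0.0
time: 18.78
ee_pos: [0.6197, -0.1384, 0.2681]
ee_rot: [3.14, -0.002, -2.972]
wrist_force: [0.1, 1.0, 0.1]
opening: 0.035
gripper_force: 0.0
```

View pics/w5.png

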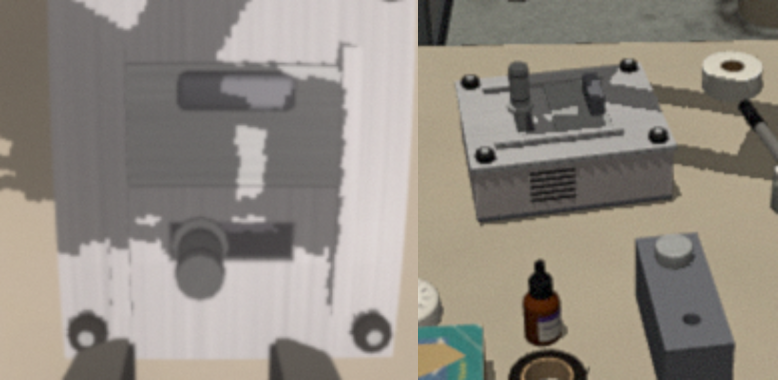

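The pin stands upright with its collar on the plate at crop (200,240). The shutter is open, the short pin is still in the stand, and the gripper is clear.

```bash
python3 -c "
from station import bot
print(bot.hand_in())"
```

```text
the job is handed in; nothing more can be done
None
```

The job is handed in: the shutter is fully open, the lock pin is in the hidden hole with its collar on the cover plate and released, the short pin is still in the stand, and it took about 19 s.

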